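# Load a sample jar and index the carriage to the detector

## Robot

A 6-joint arm with a two-finger parallel gripper is mounted at the origin on the work surface. World frame = base frame: x ahead of the robot, y to its left, z up, the work surface at z = 0. Lengths are in mm, angles in rad, forces in N, time in s.
With the tool pointing down it reaches from about 350 to 875 mm from the base axis. Payload 4.2 kg.
Tool frame: the origin (TCP) lies at the very end of the fingers, on their centre line; the grasp point (between the pads) lies 19 mm behind it; z points along the fingers, y is the line along which they close (so a half turn about z gives the same grasp; the last joint's range is limited). The gripper opens to 85 mm and grips with 20 to 120 N. Pads are 22 mm wide; open, the fingers measure 114 mm over their backs; the gripper's body (76 mm by 85 mm) begins 54 mm behind the grasp point. The pads swing forward as they close: fully open they stand 13 mm farther back than shut.
Start: joints at [-0.965, 0.385, 0.008, 0, -1.194, -0.259], TCP at [212.446, -587.764, 231.312] pointing down, gripper open.
Joint ranges: [-3.14, 3.14], [-1.21, 2.06], [-1.07, 1.41], [-3.16, 2.05], [-2.99, -0.16], [-3.1, 3.1]. Speed limits (rad/s): [2.79, 2.79, 3.14, 3.14, 3.14, 3.14].

## Interface

Orientations are given as a unit quaternion [x, y, z, w].
In Python, from bench import read_state, get_image, camera_model, job_done gives the robot as it stands.
- The arm moves only by the shell command python3 -m handwheel 'ROWS'. ROWS is JSON, a list of rows, each a list of 7 numbers: the shift along the tool's x, y, z in m, then the turn, a rotation vector about the tool's x, y, z in rad, then the gripper's target within -1 to 1 (fully open at 1, half-way at 0, shut at -1). In form: [[dx, dy, dz, wx, wy, wz, jaw], ...]. A call has 1 to 10 rows; each row is the pose to reach, as a shift and turn from the pose commanded when the call began, along the tool's axes at that moment; what a row does not reach only later rows make up. A row lasts 1/8 s, in which the tool goes at most 62.5 mm and 10.7 degrees, less where a joint would pass 70% of its speed; a pose out of reach is approached as far as the arm can. A call with a gripper value outside its range is refused whole. The fingers move at their own pace and stop on an object; the grip force is fixed at half the most. Time passes only in rows, so rows that repeat a pose let the fingers close. It gives the time, the measured TCP pose, the force, the opening and the grip force at its end, in the units of the state.
- read_state(): the state, without advancing time (a new reading comes with each control period).
- get_image(name): name is "scene" or "top"; returns (picture, depth): 400x640x3 uint8, blue, green, red; 400x640 float32, mm along the optical axis (not along the pixel's ray), 0 where there is no reading.
- camera_model(name): a dict with "K" (3x3 intrinsics, pixels), "rvec" (rotation vector, rad) and "tvec" (3), from world to camera coordinates, as OpenCV has them. Camera axes: x right, y down, z forward; pixel columns grow to the right and rows downward; lengths in mm; the calibration is good to about 2 mm. A picture is of the moment at which its call begins. camera_model takes no time and is no camera call.
- job_done(): hands the job in; it is judged then, once.
The state is a dict: "clock": time; "joints": joint angles; "joint_vel": joint speeds; "joint_efforts": joint torques, N m; "position": TCP position; "ee_rot": TCP orientation; "contact_force": force on the tool from outside, world axes, zero at the start; "wrist_torque": the same for the moment, N m; "gripper_width": finger opening in mm; "grasp_force": force on a finger pad.
Only numpy, scipy, OpenCV 4.12 (cv2) and the standard library are available. Lean on these libraries where they do the work, as an engineer would, in place of code of your own. Each camera call takes 0.05 s, during which the arm holds its last target. There are 200 camera calls.

## Task

Take the jar with the violet cap out of the blue bin, stand it fully down in the black cup on the white carriage and let go of it. Then pull up the carriage's orange lock knob, slide the carriage one slot along its rail towards the violet-topped detector so that the jar stands straight in front of it, and let the pin down fully home in that slot. Finish with the gripper still holding the orange knob and the pin kept fully home; leave everything else where it stands.

Things in the scene. Friction and masses are not known exactly. Their poses are not given: they have to be found in the camera images.
- rail: Fixed straight aluminium rail lying on the bench, 368 long, 50 wide, 30 high (dark end stops 44 high). Origin: centre of its underside. Its y axis runs along the rail, its x axis across it towards the side where the two station blocks stand, z up. Its top has a row of locking slots 45 mm apart (centre to centre), each 12 mm long along the rail and 18 deep.
- carriage (a joint): White carriage on the rail, 140 along it, 75 wide, flat top 45 above the bench. Value in m along rail +y, limits +-0.097. Starts locked at 0 (play about 2 mm either way); slots lock it at -0.090, -0.045, 0, 0.045 and 0.090. Slides with about 1 N of friction once the pin is clear. Carries the black cup 40 mm towards rail +y from its middle and the orange lock knob 40 mm towards rail -y.
- plunger (a joint): Lift of the orange lock knob in m: 0 fully home (pin 10 mm deep in a slot), 0.018 fully up. A spring pulls it down with 4.5 N when home, 9 N fully up. The pin is clear of the slot above 0.010; let go between slots it rests on the rail at 0.010, and over a slot it drops in. The pin, 8 mm thick with a round end, is straight under the knob.
- knob (a point): Centre of the orange knob: an upright cylinder 24 in diameter and 30 tall on a thin stem; its centre is 90 above the bench when fully home, its top 105. Below it a steel collar 20 in diameter on the carriage reaches 62 above the bench. It rides on the carriage and does not turn.
- cup (a point): Centre of the inner floor of the black cup on the carriage, 49 above the bench. Inner diameter 41, outer 47, walls 20 high above this floor (rim 69 above the bench). It rides on the carriage, 80 mm from the knob in the rail's +y direction. Axes as the rail's.
- jar: The jar with the violet cap: amber glass, round, 36 in diameter, 70 tall in all, 90 g or so; the cap is its upper 22 mm, 35 in diameter. Origin: centre of its underside. Stands upright loose in the bin.
- bin: Fixed blue open bin, outside 150 (x) by 200 (y) by 45 high, walls and floor 4. Origin: centre of its underside. The two jars stand in it 90 mm apart along its y axis, in either order, each near its middle line.
- detector: Fixed grey station block with a violet top and a violet lens, 52 (x) by 62 (y) by 65 high, on a 6 mm foot plate 86 (y) long. Origin: centre of its underside. Axes as the rail's; it stands beside the rail, 95 mm from the rail's centre line on its +x side.
- beam (a point): The point on the rail's centre line straight in front of the detector's lens, 35 above the bench; the cup's centre stands straight over it when the carriage is locked one slot from its start on the detector's side.
- dummy: Fixed grey station block with a white top, as large as the detector; it stands beside the rail in the same way, 90 mm along the rail from the detector. Not the one wanted.
- white_jar: Bystander in the bin: the same jar with a white cap, 36 in diameter, 70 tall. Origin: centre of its underside.
- tall_beaker: Bystander: glass beaker 70 in diameter, 95 tall. Origin: centre of its underside.
- wide_beaker: Bystander: glass beaker 90 in diameter, 75 tall. Origin: centre of its underside.
- calculator: Bystander: black pocket calculator lying flat, 150 (x) by 75 (y) by 16. Origin: centre of its underside.
Things that resemble listed ones, but are neither listed nor needed, are in the scene too. Leave any yellow look-alike of the detector alone.

How it is judged (in metres and radians):
On the way, in this order (a step that is already met when the one before it is completed fails the run):
1. the violet-capped jar is lifted clear of the bin in the gripper (z of jar in the frame of bin above 0.05 m and contact force between the fingers and jar above 1 N), for 0.1 s.
2. the jar stands fully down in the cup, let go, the carriage still locked in its first slot (horizontal distance between jar and cup below 0.005 m and z of jar in the frame of cup between -0.004 and 0.003 m and angle between jar's own z axis and vertical below 0.1 rad and contact force between the fingers and jar below 0.1 N and value of joint plunger below 0.002 m and value of joint carriage between -0.006 and 0.006 m), for 0.2 s.
3. the knob is pulled up by the fingers until the pin is clear of the slot (value of joint plunger above 0.0095 m and contact force between the fingers and plunger above 1 N), for 0.1 s.
At the end, for the whole second after the job is handed in: Cup centre within 6 mm of the beam point from above, knob lift under 2 mm, fingers on the knob with over 2 N; the violet-capped jar at rest in the cup, within 5 mm of its centre and 3 mm of its floor, upright within 0.1 rad, untouched by the robot (horizontal distance between jar and cup below 0.005 m and z of jar in the frame of cup between -0.004 and 0.003 m and angle between jar's own z axis and vertical below 0.1 rad and horizontal distance between cup and beam below 0.006 m and value of joint plunger below 0.002 m and contact force between the fingers and plunger above 2 N and contact force between the arm and jar below 0.1 N and linear speed of jar below 0.02 m/s); the arm keeps its last pose, push and grip.
It fails at once if a bystander (white-capped jar, beaker, calculator) moved more than 20 mm (distance of any of white_jar, tall_beaker, wide_beaker, calculator from where it was at the start of the episode above 0.02 m).
It also fails if it takes over 53 s, if anything falls off the work surface, if the arm or the gripper's body presses on something with over 40 N, if the wrist force passes 120 N, or if a joint passes its speed limit or range.

## Working session

There is one attempt and no reset: what is moved stays moved. The work goes in short steps, Python scripts to look and compute and a shell command to move; the robot and the scene stay as the last step left them, time stands still between calls to the robot, and variables do not carry over. Pictures are saved under pics/ and viewed, at most 10 in all, crops included, and the job is handed in when it is done.

```bash
mkdir -p pics
cat > h.py <<'E'
import numpy as np,cv2
from bench import read_state,get_image,camera_model,job_done
from scipy.spatial.transform import Rotation as R
def cloud(name):
    im,d=get_image(name);m=camera_model(name);K=np.array(m["K"]);Rm=cv2.Rodrigues(np.array(m["rvec"],float))[0];t=np.array(m["tvec"],float).ravel()
    v,u=np.mgrid[0:400,0:640];P=np.stack([(u-K[0,2])*d/K[0,0],(v-K[1,2])*d/K[1,1],d],-1)
    W=(P-t)@Rm; W[d==0]=np.nan
    return im,W
E
python3 - <<'E'
from h import *
for n in("top","scene"):
    im,W=cloud(n);cv2.imwrite(f"pics/{n}0.png",im);np.savez(f"{n}0.npz",im=im,W=W)
s=read_state();print(s)
E
```

```text
{'clock': 0.1, 'joints': array([-9.65395960e-01,  3.85479168e-01,  6.79412910e-03, -4.35272361e-04,
       -1.19399352e+00, -2.58597793e-01]), 'joint_vel': array([ 0.00119625, -0.00213327,  0.00326096,  0.00149609, -0.00029947,
        0.00046547]), 'joint_efforts': array([-1.38222626e-03, -3.93319523e+01,  1.88929510e+01,  4.19791505e+00,
       -2.56808657e-03,  9.52413785e-06]), 'position': array([ 212.27960518, -587.30741955,  230.34360584]), 'ee_rot': array([-1.72454474e-01,  9.85017019e-01,  9.39351381e-04, -2.10323983e-04]), 'contact_force': array([-0.16051103,  0.11653543,  0.56538073]), 'wrist_torque': array([ 0.05334638, -0.01776504, -0.03608051]), 'grasp_force': 0.0, 'gripper_width': 85.60189583860137}
```

View pics/top0.png

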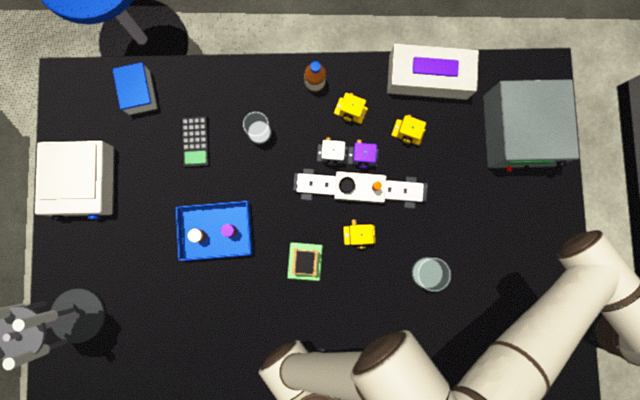

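View pics/scene0.png

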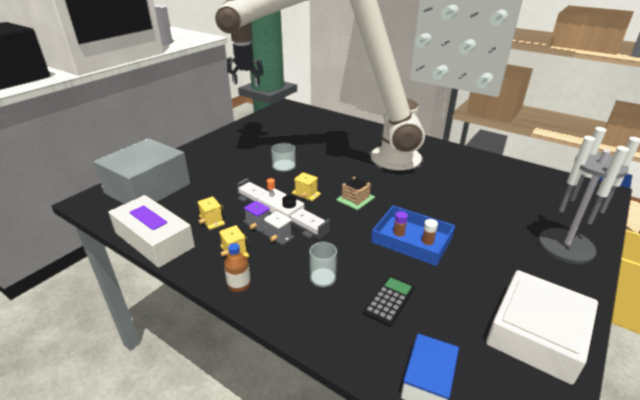

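The top view shows the violet jar at (228,231), the white one at (195,236), cup (347,186), knob (377,187), detector (365,153), and dummy (333,150). The carriage must go right in the picture, which is rail −y. Next I measure these positions.

Run:
```python
from h import *
for n,pts in (("top",dict(vj=(228,231),wj=(195,236),cup=(347,186),knob=(377,187),det=(365,153),dum=(333,150))),("scene",dict(vj=(401,217),wj=(430,226),cup=(289,202),knob=(270,184),det=(258,208),dum=(278,222)))):
    z=np.load(n+"0.npz");im,W=z["im"],z["W"];hsv=cv2.cvtColor(im,cv2.COLOR_BGR2HSV)
    for k,(u,v) in pts.items():
        print(n,k,hsv[v,u],W[v,u].round(1))
    H,S,V=cv2.split(hsv)
    def comp(mask,lab,zmin=-50):
        c,l,st,ce=cv2.connectedComponentsWithStats((mask&(np.nan_to_num(W[...,2],nan=-99)>zmin)).astype(np.uint8))
        for i in range(1,c):
            if st[i,4]>=12:
                P=W[l==i];print(n,lab,ce[i].round(1),st[i,4],"med",np.median(P,0).round(1),"mid",((np.percentile(P,2,0)+np.percentile(P,98,0))/2).round(1),"ext",np.ptp(P,0).round(0))
    comp((H>128)&(H<158)&(S>90)&(V>60),"violet")
    comp((H<14)&(S>170)&(V>130),"orange")
    comp((H>105)&(H<125)&(S>150)&(V>60),"blue")
    if n=="top":
        T=np.nan_to_num(W[...,2]);m=(T>22)&(T<52)&(S<60)&(V>140);m[:170]=0;m[210:]=0;m[:,:285]=0;m[:,435:]=0
        P=W[m][:,:2];a=cv2.fitLine(P.astype(np.float32),cv2.DIST_HUBER,0,.01,.01).ravel();print("rail line",a, m.sum())
        (c,sz,an)=cv2.minAreaRect(P.astype(np.float32));print(c,sz,an)
        K=np.array(camera_model("top")["K"]);print(K)
```

```text
top vj [141 142 254] [441.7 228.2  70.9]
top wj [ 30   2 255] [430.3 317.1  73.6]
top cup [30  4 61] [ 560.6 -102.1   44.8]
top knob [ 20 255 255] [ 549.4 -178.4   99.3]
top det [117 101 196] [ 649.5 -153.5   66.5]
top dum [ 56  41 232] [659.3 -64.2  70.3]
top violet [435.2  66.3] 735 med [ 888.8 -357.1   85.9] mid [ 888.4 -357.4   86.2] ext [ 59. 129.  16.]
top violet [365.  152.2] 455 med [ 652.8 -154.3   63. ] mid [ 659.7 -158.2   33.7] ext [71. 78. 76.]
top violet [362.8 166. ] 24 med [ 617.5 -149.4   39.3] mid [ 619.  -150.1   22.2] ext [ 7. 23. 58.]
top violet [227.5 230.1] 148 med [444.3 229.3  72.6] mid [444.4 230.9  60.7] ext [33. 33. 40.]
top orange [308.3  74.1] 33 med [870.8  -2.4  90.7] mid [870.1  -1.   92.8] ext [25. 19. 26.]
top blue [315.   65.9] 90 med [879.9 -18.9 128.2] mid [906.  -19.9  64.8] ext [ 83.  26. 139.]
top blue [131.   85.4] 1345 med [859.5 500.9  62.6] mid [860.9 502.7  34.8] ext [162. 134.  76.]
top blue [212.9 230.5] 3573 med [448.3 283.1   3.6] mid [446.2 276.1  21.6] ext [169. 222.  59.]
top blue [ 92.5 216.7] 50 med [491.1 608.7  42.7] mid [492.2
[... 605 characters left out ...]
ene violet [255.8 208.1] 253 med [ 654.5 -152.2   65.2] mid [ 628.  -190.5   34.4] ext [113. 143.  71.]
scene violet [147.9 217.3] 446 med [ 893.6 -351.2   88.4] mid [ 892.9 -355.3   87.6] ext [ 56. 134.  11.]
scene violet [400.7 217.4] 120 med [454.4 234.4  72.7] mid [446.1 232.7  65.2] ext [33. 35. 29.]
scene orange [270.2 184.4] 43 med [ 562.1 -172.7   94.5] mid [ 560.3 -176.6   94.4] ext [17. 22. 26.]
scene blue [412.1 236.2] 2384 med [453.  273.8  16.8] mid [445.8 276.5  24.1] ext [228. 234.  54.]
scene blue [233.4 248.3] 73 med [883.9 -14.7 130.4] mid [881.9 -15.8 126.7] ext [25. 24. 16.]
scene blue [431.7 365.2] 2419 med [864.9 502.4  64.8] mid [859.5 500.1  34.9] ext [187. 122.  72.]
```

```bash
cat >> h.py <<'E'
from scipy.optimize import fsolve
def cyl(n,x,y,z0,z1,r):
    m=camera_model(n);a=np.linspace(0,2*np.pi,72)
    P=np.concatenate([np.c_[x+r*np.cos(a),y+r*np.sin(a),a*0+z] for z in(z0,z1)])
    p=cv2.projectPoints(P,np.array(m["rvec"],float),np.array(m["tvec"],float),np.array(m["K"]),None)[0].reshape(-1,2)
    return cv2.convexHull(p.astype(np.float32))
def cen(h):
    M=cv2.moments(h);return np.array([M["m10"],M["m01"]])/M["m00"],M["m00"]
def fit(n,mask,near,z0,z1,r):
    c,l,st,ce=cv2.connectedComponentsWithStats(mask.astype(np.uint8))
    i=1+np.argmin(np.linalg.norm(ce[1:]-near,axis=1)+50*(st[1:,4]<20))
    s=fsolve(lambda q:cen(cyl(n,*q,z0,z1,r))[0]-ce[i],[500,0])
    return s.round(1),"px",ce[i].round(1),"area",st[i,4],"expected",round(cen(cyl(n,*s,z0,z1,r))[1])
def rel(p,yaw,s=None):
    "row values to bring the TCP to p (mm), pointing down, tool y at yaw (deg)"
    s=s or read_state();R0=R.from_quat(s["ee_rot"]);c,q=np.cos(np.radians(yaw)),np.sin(np.radians(yaw))
    yv=np.array([c,q,0]);zv=np.array([0,0,-1]);R1=R.from_matrix(np.c_[np.cross(yv,zv),yv,zv])
    return np.r_[R0.inv().apply((np.array(p)-s["position"])/1000),(R0.inv()*R1).as_rotvec()].round(4)
E
python3 - <<'E'
from h import *
for n,a in (("top",[(228,230),(377,187),(347,186),(195,236)]),("scene",[(401,217),(270,184),(289,202),(430,226)])):
    z=np.load(n+"0.npz");im,W=z["im"],z["W"];H,S,V=cv2.split(cv2.cvtColor(im,cv2.COLOR_BGR2HSV))
    print(n,"jar",fit(n,(H>128)&(H<158)&(S>80)&(V>60),a[0],48,70,17.5))
    print(n,"knob",fit(n,(H<25)&(S>130)&(V>100),a[1],75,105,12))
    print(n,"cup",fit(n,V<100,a[2],45,69,23.5))
    print(n,"wjar",fit(n,(S<60)&(V>150),a[3],48,70,17.5))
    if n=="top":
        T=np.nan_to_num(W[...,2]);b=(H>105)&(H<125)&(S>150);b[:195]=0;b[265:]=0;b[:,:170]=0;b[:,260:]=0
        print(cv2.minAreaRect(W[b&(T>34)&(T<56)][:,:2].astype(np.float32)))
        w=(S<60)&(V>140)&(T>22)&(T<52);w[:170]=0;w[210:]=0;w[:,:285]=0;w[:,435:]=0
        w=cv2.morphologyEx(w.astype(np.uint8),cv2.MORPH_OPEN,np.ones((25,9),np.uint8))
    v,u=(180,190);cv2.imwrite(f"pics/{n}1.png",cv2.resize(im[130:270,160:450] if n=="top" else im[160:270,220:470],None,fx=2.75 if n=="top" else 3.2,fy=2.75 if n=="top" else 3.2,interpolation=cv2.INTER_CUBIC))
print(rel([443,230,231],187),rel([443,230,231],7))
E
```

```text
top jar (array([444.6, 231.5]), 'px', array([227.5, 230.1]), 'area', np.int32(148), 'expected', 146)
top knob (array([ 554.1, -178.7]), 'px', array([376.6, 185.6]), 'area', np.int32(59), 'expected', 79)
top cup (array([562.2, -99.8]), 'px', array([346.6, 184.9]), 'area', np.int32(195), 'expected', 243)
top wjar (array([433.2, 322. ]), 'px', array([194.4, 235.1]), 'area', np.int32(152), 'expected', 154)
((446.3472900390625, 276.42449951171875), (150.19602966308594, 201.5849609375), 3.419612169265747)
scene jar (array([438.5, 228.8]), 'px', array([400.7, 217.4]), 'area', np.int32(120), 'expected', 135)
scene knob (array([ 550.5, -183.6]), 'px', array([270.3, 183.2]), 'area', np.int32(90), 'expected', 82)
scene cup (array([ 645.5, -113.8]), 'px', array([268.1, 212.7]), 'area', np.int32(7), 'expected', 208)
scene wjar (array([423., 317.]), 'px', array([430.6, 225.1]), 'area', np.int32(152), 'expected', 144)
[-4.9470e-01  6.9030e-01  6.0000e-04  1.7000e-03  1.2000e-03 -1.3463e+00] [-4.9470e-01  6.9030e-01  6.0000e-04  1.3000e-03 -1.8000e-03  1.7953e+00]h.py:20: RuntimeWarning: The iteration is not making good progress, as measured by the 
 improvement from the last ten iterations.
  s=fsolve(lambda q:cen(cyl(n,*q,z0,z1,r))[0]-ce[i],[500,0])
```

View pics/top1.png

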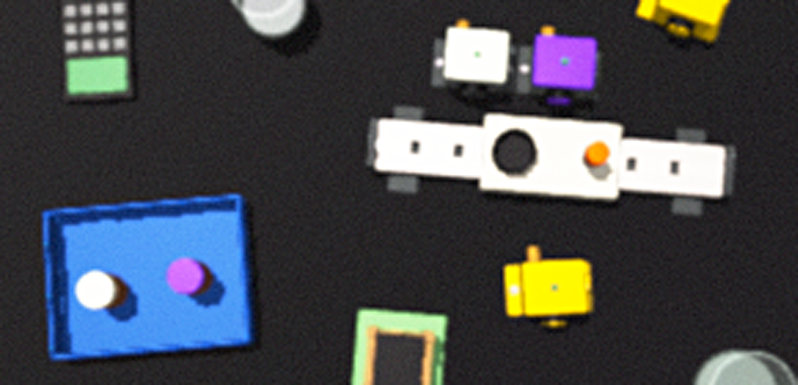

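Jar is about (444,231), cup (562,−100), knob (554,−179) and bin yaw +3.4°. The cup-to-knob distance and the rail direction agree. I'm moving over the jar now.

```bash
python3 -m handwheel '[[-0.314,0.319,0,0,0,-1.277,0.4],[-0.314,0.319,0,0,0,-1.277,0.4],[-0.314,0.319,0,0,0,-1.277,0.4],[-0.314,0.319,0,0,0,-1.277,0.4],[-0.314,0.319,0,0,0,-1.277,0.4],[-0.314,0.319,0,0,0,-1.277,0.4],[-0.314,0.319,0,0,0,-1.277,0.4],[-0.495,0.690,0.04,0,0,-1.277,0.4],[-0.495,0.690,0.04,0,0,-1.277,0.4],[-0.495,0.690,0.04,0,0,-1.277,0.4]]'; python3 -c "
from h import *
print(rel([444,231,150],183),read_state()['gripper_width'])"
```

```text
clock: 1.35
position: [416.1, -2.8, 213.5]
ee_rot: [0.726, -0.688, 0.0, -0.0]
contact_force: [1.2, 0.0, 0.2]
gripper_width: 59.4
grasp_force: 0.0
[-2.32e-01 -4.02e-02  6.35e-02 -3.00e-04  1.00e-04  9.00e-04] 59.44854814476096
```

```bash
python3 -m handwheel '[[-0.232,-0.040,0.063,0,0,0,0.4],[-0.232,-0.040,0.063,0,0,0,0.4],[-0.232,-0.040,0.063,0,0,0,0.4],[-0.232,-0.040,0.063,0,0,0,0.4],[-0.232,-0.040,0.063,0,0,0,0.4],[-0.232,-0.040,0.063,0,0,0,0.4]]'; python3 -c "
from h import *
for n in('scene','top'):
    im,W=cloud(n);cv2.imwrite(f'pics/{n}2.png',im)
im=cv2.imread('pics/scene2.png')[110:270,320:500];cv2.imwrite('pics/c2.png',cv2.resize(im,None,fx=3.5,fy=3.5,interpolation=cv2.INTER_CUBIC))
s=read_state()
print(rel([444,231,40],183))"
```

```text
clock: 2.1
position: [443.6, 228.7, 150.2]
ee_rot: [0.726, -0.688, -0.0, 0.001]
contact_force: [-0.3, 1.1, -0.3]
gripper_width: 59.5
grasp_force: 0.0
[-3.000e-03 -2.000e-04  1.108e-01  1.000e-04 -0.000e+00 -4.000e-04]
```

View pics/c2.png

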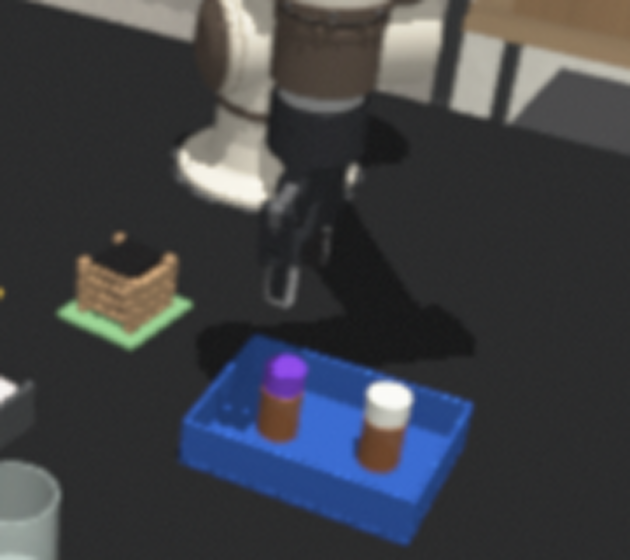

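The open fingers hang straight above the violet cap, so I descend and close.

```bash
python3 -m handwheel '[[-0.003,0,0.05,0,0,0,0.4],[-0.003,0,0.08,0,0,0,0.4],[-0.003,0,0.10,0,0,0,0.4],[-0.003,0,0.111,0,0,0,0.4],[-0.003,0,0.111,0,0,0,-1],[-0.003,0,0.111,0,0,0,-1],[-0.003,0,0.111,0,0,0,-1],[-0.003,0,0.111,0,0,0,-1]]'
```

```text
clock: 3.2
position: [444.4, 232.3, 40.5]
ee_rot: [0.726, -0.688, 0.0, -0.001]
contact_force: [-0.3, -0.6, 3.3]
gripper_width: 33.6
grasp_force: 60.0
```

```bash
python3 -m handwheel '[[0,0,-0.05,0,0,0,-1],[0,0,-0.11,0,0,0,-1],[0,0,-0.14,0,0,0,-1],[0,0,-0.14,0,0,0,-1]]'; python3 -c "
from h import *
print(rel([562,-100,180],174))"
```

```text
clock: 3.7
position: [444.9, 233.1, 182.3]
ee_rot: [0.726, -0.688, 0.0, -0.003]
contact_force: [0.4, -0.2, -1.5]
gripper_width: 33.4
grasp_force: 60.2
[ 0.3388 -0.0992  0.0013 -0.0044  0.0048  0.1579]
```

```bash
python3 -m handwheel '[[0.055,-0.016,0,0,0,0.03,-1],[0.11,-0.032,0,0,0,0.06,-1],[0.165,-0.048,0,0,0,0.09,-1],[0.22,-0.065,0,0,0,0.12,-1],[0.275,-0.081,0,0,0,0.158,-1],[0.32,-0.093,0,0,0,0.158,-1],[0.339,-0.099,0,0,0,0.158,-1],[0.339,-0.099,0,0,0,0.158,-1],[0.339,-0.099,0,0,0,0.158,-1],[0.339,-0.099,0,0,0,0.158,-1]]'; python3 -c "
from h import *
s=read_state();print(s['position'],s['contact_force'])
for n in('scene','top'):
    im,W=cloud(n);cv2.imwrite(f'pics/{n}3.png',im);np.savez(n+'3.npz',im=im,W=W)
a=cv2.resize(cv2.imread('pics/scene3.png')[120:250,210:340],None,fx=3,fy=3,interpolation=cv2.INTER_CUBIC)
b=cv2.resize(cv2.imread('pics/top3.png')[130:260,285:415],None,fx=3,fy=3,interpolation=cv2.INTER_CUBIC)
cv2.imwrite('pics/c3.png',np.hstack([a,b]))"
```

```text
clock: 4.95
position: [560.5, -100.0, 179.6]
ee_rot: [-0.67, 0.743, 0.0, -0.0]
contact_force: [-0.6, 0.5, -0.9]
gripper_width: 34.0
grasp_force: 60.2
[ 560.48813265 -100.03221085  179.58879659] [-0.56961673  0.49376272 -0.90274088]
```

View pics/c3.png

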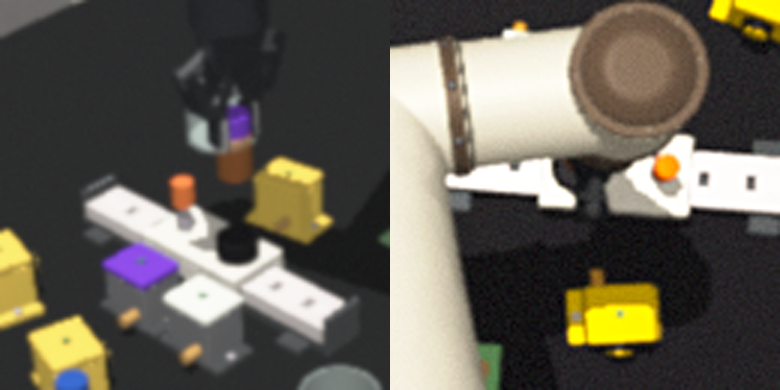

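The scene view shows the jar held upright with its axis just above the cup at (289,201), and the top view is blocked by the arm. I'll refine the carriage outline from the first top picture and cross-check jar against cup in the scene view.

Run:
```python
from h import *
def ray(n,p,z):
    m=camera_model(n);Rm=cv2.Rodrigues(np.array(m["rvec"],float))[0];t=np.array(m["tvec"],float).ravel()
    d=Rm.T@np.linalg.solve(np.array(m["K"]),np.r_[p,1]);c=-Rm.T@t;return (c+d*(z-c[2])/d[2])
z=np.load("top0.npz");g=z["im"].min(2).astype(float)
def sub(prof,th=125):  # first crossing, subpixel
    i=np.argmax(prof>th);return i-1+(th-prof[i-1])/(prof[i]-prof[i-1])
up,lo=[],[]
for u in range(340,392):
    a=sub(g[165:190,u])+165; b=209-sub(g[189:210,u][::-1])
    up.append(ray("top",(u,a),45)[:2]);lo.append(ray("top",(u,b),45)[:2])
up,lo=map(np.array,(up,lo))
fu=np.polyfit(up[:,1],up[:,0],1);fl=np.polyfit(lo[:,1],lo[:,0],1)
y=-100;print("edges at y=-100",np.polyval(fu,y),np.polyval(fl,y),"slopes",fu[0],fl[0],"mid",(np.polyval(fu,y)+np.polyval(fl,y))/2)
# detector top centre
H,S,V=cv2.split(cv2.cvtColor(z["im"],cv2.COLOR_BGR2HSV))
k=g[175:200,330:365]
# scene: column profile of jar and cup
n="scene";im=np.load("scene3.npz")["im"];H,S,V=cv2.split(cv2.cvtColor(im,cv2.COLOR_BGR2HSV))
pr=lambda x,y,z:cv2.projectPoints(np.array([[x,y,z]],float),*[np.array(camera_model(n)[q],float) for q in("rvec","tvec","K")],None)[0].ravel()
print("pred TCP axis at jar mid",pr(560.5,-100,165),"bottom",pr(560.5,-100,139.5),"cup rim c",pr(562.2,-99.8,69),"cup base",pr(562.2,-99.8,49),"dx/dxy",pr(572.2,-99.8,69)-pr(562.2,-99.8,69),pr(562.2,-89.8,69)-pr(562.2,-99.8,69))
br=((H<15)&(S>100)&(V>50));br[:,:270]=0;br[:,310:]=0
for v in range(165,182):
    u=np.where(br[v])[0]; 
    if len(u): print(v,u.min(),u.max(),end=" | ")
print()
for v in range(192,212): print(v,V[v,276:304])
```

```text
edges at y=-100 603.8555635609439 522.0683265651987 slopes 0.16431355045726134 0.05070664857419728 mid 562.9619450630713
pred TCP axis at jar mid [287.6700054  171.74852997] bottom [288.01157565 178.99504591] cup rim c [288.63183677 198.48237272] cup base [288.88178558 203.73213626] dx/dxy [-1.98645065  1.44272218] [2.50133269 1.01062363]
168 291 291 | 169 288 293 | 170 287 293 | 171 285 293 | 172 282 293 | 173 282 293 | 174 282 294 | 175 282 294 | 176 282 293 | 177 270 293 | 178 270 293 | 179 270 292 | 180 270 291 | 181 270 275 | 
192 [248 235 182 148 134 114  89  66  45  33  28  26  26  26  32  61 105 140
 152 154 158 159 159 159 159 158 156 150]
193 [247 244 210 163 150 144 134 115  88  64  39  27  25  26  32  59 100 131
 142 150 155 158 159 159 157 155 148 140]
194 [248 249 235 182 155 153 151 143 127  95  56  30  24  25  25  38  59  79
  99 122 137 144 151 156 153 145 138 133]
195 [250 250 240 187 155 153 148 137 121  87  51  30  25  23  24  24  28  34
  49  66  83 100 123 140 146 140 133 130]
196 [251 250 241 189 155 148 129  99  71  47  33  23  23  22  24  20  24  25
  29  32 
[... 1117 characters left out ...]
250 250 249 241 194 115  60  39  31  30  28  29  31  32  40  59
 104 170 228 245 244 235 213 191 176 147]
207 [242 247 249 250 250 247 235 190 134  98  76  64  58  57  62  77 100 133
 185 227 241 237 222 198 181 180 179 153]
208 [214 231 243 248 250 250 248 240 221 192 173 163 154 147 160 174 194 219
 238 239 231 205 185 177 182 196 193 167]
209 [188 196 217 233 243 247 250 249 247 245 244 243 239 235 241 244 244 243
 239 221 198 181 184 201 221 236 231 206]
210 [183 181 187 197 212 229 244 249 250 251 250 250 250 249 250 249 244 232
 208 187 179 188 219 239 245 247 246 239]
211 [211 207 196 182 182 196 219 237 247 250 250 250 250 250 247 239 220 197
 182 183 200 222 241 248 249 249 249 248]
```

Run:
```python
from h import *
def ray(n,p,z):
    m=camera_model(n);Rm=cv2.Rodrigues(np.array(m["rvec"],float))[0];t=np.array(m["tvec"],float).ravel()
    d=Rm.T@np.linalg.solve(np.array(m["K"]),np.r_[p,1]);c=-Rm.T@t;return (c+d*(z-c[2])/d[2])[:2]
g=np.load("top0.npz")["im"].min(2).astype(float)
def sub(prof,th=125):
    i=np.argmax(prof>th);return i-1+(th-prof[i-1])/(prof[i]-prof[i-1])
U=range(339,382)
up=np.array([ray("top",(u,sub(g[162:190,u])+162),45) for u in U]);lo=np.array([ray("top",(u,212-sub(g[192:213,u][::-1])),45) for u in U])
for q in (up,lo):
    f=np.polyfit(q[:,1],q[:,0],1);print(f[0],np.polyval(f,-100),np.polyval(f,-140),"res",np.std(q[:,0]-np.polyval(f,q[:,1])))
# cup dark disc, weighted centroid
w=np.clip((130-g[174:198,334:360])/110,0,1);v,u=np.mgrid[174:198,334:360];w[np.hypot(v-185,u-346.6)>11]=0
c=np.array([(w*u).sum(),(w*v).sum()])/w.sum();print("cup px",c,w.sum(),"world@69",ray("top",c,69),"@57",ray("top",c,57), fsolve(lambda q:cen(cyl("top",*q,45,69,23.5))[0]-c,[560,-100]))
V=cv2.cvtColor(np.load("scene3.npz")["im"],cv2.COLOR_BGR2HSV)[...,2]
print(V[176:190,284:292]);
print("jar bottom row pred",cyl("scene",560.5,-100,139.5,160,18).reshape(-1,2)[:,1].max(),"cup base row pred",cyl("scene",562.2,-99.8,45,69,23.5).reshape(-1,2)[:,1].max())
print(rel([562,-100,110],174),rel([562,-100,89],174))
```

```text
0.10453874916945527 602.200874326795 598.0193243600168 res 0.2935631057878227
0.10407305520460222 523.3716812120628 519.2087590038786 res 0.2679538336522494
cup px [346.51247508 184.7489881 ] 150.4818181818182 world@69 [561.19677234 -98.81761913] @57 [562.6860537 -99.8297664] [562.48671589 -99.66915084]
[[103 108 110 112 111 111 109 105]
 [104 107 110 111 112 112 108 105]
 [101 107 110 112 112 111 109 103]
 [ 92 101 107 111 112 109 104  96]
 [ 69  82  92 102 103  98  87  74]
 [ 49  55  61  65  67  63  58  50]
 [ 44  45  45  45  44  44  45  45]
 [ 45  45  45  45  44  44  45  44]
 [ 44  45  45  45  46  44  44  43]
 [ 45  45  44  43  41  41  41  41]
 [ 41  40  40  38  32  31  31  32]
 [ 31  31  31  30  27  25  26  27]
 [ 26  25  26  27  26  26  27  26]
 [ 27  26  25  27  26  26  26  27]]
jar bottom row pred 182.0545 cup base row pred 209.00336
[-0.0004 -0.0013  0.0698 -0.0002  0.0002  0.0013] [-0.0004 -0.0013  0.0908 -0.0002  0.0002  0.0013]
```

Everything agrees on a cup centre near (562.3, −99.7): the top carriage edges, the cup blob, and scene residuals equal for jar and cup. I'm descending in stages and watching the force.

```bash
python3 -m handwheel '[[-0.0005,-0.0017,0.04,0,0,0,-1],[-0.0005,-0.0017,0.066,0,0,0,-1],[-0.0005,-0.0017,0.066,0,0,0,-1],[-0.0005,-0.0017,0.070,0,0,0,-1],[-0.0005,-0.0017,0.074,0,0,0,-1],[-0.0005,-0.0017,0.077,0,0,0,-1],[-0.0005,-0.0017,0.077,0,0,0,-1]]'; python3 -c "
from h import *
print(rel([562.3,-99.7,89.7],174))"
```

```text
clock: 5.92
position: [562.5, -101.0, 102.8]
ee_rot: [-0.669, 0.743, -0.0, 0.0]
contact_force: [0.2, 0.2, -1.4]
gripper_width: 33.7
grasp_force: 60.2
[-0.0013  0.0003  0.0131 -0.0001  0.     -0.0004]
```

The jar is already 7 mm inside the cup with no force, so I continue to the floor.

```bash
python3 -m handwheel '[[-0.0005,0,0.004,0,0,0,-1],[-0.0005,0,0.008,0,0,0,-1],[-0.0005,0,0.011,0,0,0,-1],[-0.0005,0,0.0125,0,0,0,-1],[-0.0005,0,0.0125,0,0,0,-1]]'
```

```text
clock: 6.55
position: [562.5, -100.5, 90.0]
ee_rot: [-0.669, 0.743, 0.0, -0.0]
contact_force: [-0.2, 0.3, -1.0]
gripper_width: 33.7
grasp_force: 60.2
```

The jar stood on the 4 mm bin floor, so it still has about 4.5 mm to go.

```bash
python3 -m handwheel '[[0,0,0.002,0,0,0,-1],[0,0,0.0035,0,0,0,-1],[0,0,0.0043,0,0,0,-1],[0,0,0.0048,0,0,0,-1]]'
```

```text
clock: 7.05
position: [562.6, -100.5, 85.5]
ee_rot: [-0.669, 0.743, 0.0, -0.0]
contact_force: [-1.1, 0.2, 1.6]
gripper_width: 33.7
grasp_force: 60.5
```

```bash
python3 -m handwheel '[[0,0,0.0048,0,0,0,0.4],[0,0,0.0048,0,0,0,0.4],[0,0,0.0048,0,0,0,0.4],[0,0,0.0048,0,0,0,0.4],[0,0,-0.04,0,0,0,0.4],[0,0,-0.09,0,0,0,0.4],[0,0,-0.09,0,0,0,0.4],[0,0,-0.09,0,0,0,0.4]]'; python3 -c "
from h import *
im,W=cloud('scene')
a=cv2.resize(im[120:250,210:340],None,fx=4.5,fy=4.5,interpolation=cv2.INTER_CUBIC);cv2.imwrite('pics/c4.png',a)
print(rel([554.0,-179.2,175],174), read_state()['position'])"
```

```text
clock: 8.05
position: [562.1, -100.3, 175.1]
ee_rot: [-0.669, 0.743, 0.0, 0.0]
contact_force: [0.5, 0.3, -1.3]
gripper_width: 59.3
grasp_force: 0.0
[ 0.0792 -0.0006 -0.0006  0.0019  0.0001 -0.0005] [ 561.76881668 -100.40078896  174.37204008]
```

View pics/c4.png

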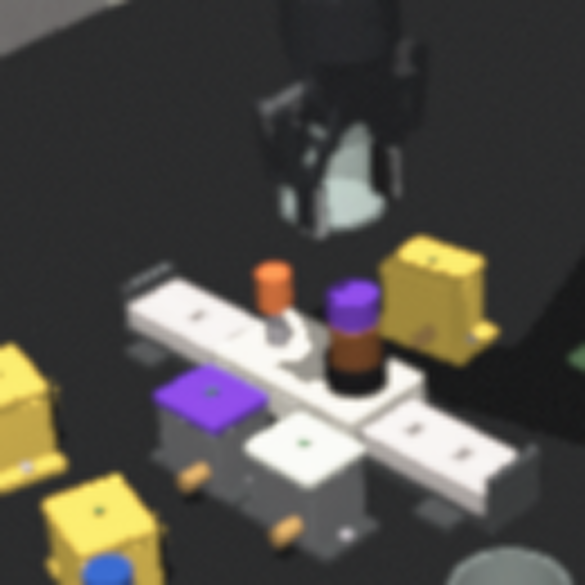

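The jar stands in the cup and the fingers are clear. Next I go 80 mm along −y to the knob.

```bash
python3 -m handwheel '[[0.04,0,0,0,0,0,0.4],[0.08,0,0,0,0,0,0.4],[0.08,0,0,0,0,0,0.4],[0.08,0,0.04,0,0,0,0.4],[0.08,0,0.08,0,0,0,0.4],[0.08,0,0.103,0,0,0,0.4],[0.08,0,0.103,0,0,0,0.4],[0.08,0,0.103,0,0,0,0.4]]'; python3 -c "
from h import *
print(read_state()['contact_force'],rel([554.1,-180,71],174))"
```

```text
clock: 9.1
position: [554.8, -179.8, 72.9]
ee_rot: [-0.669, 0.743, -0.0, 0.0]
contact_force: [0.4, 0.5, -0.1]
gripper_width: 59.8
grasp_force: 0.0
[ 0.39074051  0.45609333 -0.10948984] [ 0.0003  0.0007  0.0019 -0.0008 -0.0003  0.0006]
```

```bash
python3 -m handwheel '[[0,0,0.001,0,0,0,-1],[0,0,0.001,0,0,0,-1],[0,0,0.001,0,0,0,-1],[0,0,0.001,0,0,0,-1],[0,0,0.001,0,0,0,-1],[0,0,0.001,0,0,0,-1]]'; python3 -c "
from h import *
s=read_state();print(s['contact_force'],s['wrist_torque'])"
```

```text
clock: 9.85
position: [555.0, -180.1, 72.4]
ee_rot: [-0.669, 0.743, -0.001, 0.001]
contact_force: [-1.2, 0.1, 5.3]
gripper_width: 22.7
grasp_force: 58.8
[-1.2320625   0.12563277  5.33240891] [ 0.29531354  0.16810819 -0.06667448]
```

Knob gripped (width 22.7). I lift 14 mm.

```bash
python3 -m handwheel '[[0,0,-0.005,0,0,0,-1],[0,0,-0.01,0,0,0,-1],[0,0,-0.0145,0,0,0,-1],[0,0,-0.0145,0,0,0,-1],[0,0,-0.0145,0,0,0,-1]]'; python3 -c "
from h import *
print(read_state()['contact_force'],rel([550.3,-224.9,86.5],174))"
```

```text
clock: 10.48
position: [554.8, -180.0, 85.3]
ee_rot: [-0.669, 0.743, -0.0, 0.0]
contact_force: [5.7, -2.0, -7.5]
gripper_width: 22.0
grasp_force: 59.1
[ 5.65151244 -2.00510522 -7.45169961] [ 0.0451 -0.0002 -0.0012 -0.0012  0.0002 -0.0004]
```

The spring force matches a lift of about 13 mm, so the pin is clear. I slide 45 mm along −y.

```bash
python3 -m handwheel '[[0.006,0,0,0,0,0,-1],[0.016,0,0,0,0,0,-1],[0.027,0,0,0,0,0,-1],[0.037,0,0,0,0,0,-1],[0.043,0,0,0,0,0,-1],[0.045,0,0,0,0,0,-1],[0.045,0,0,0,0,0,-1],[0.045,0,0,0,0,0,-1]]'; python3 -c "
from h import *
print(read_state()['contact_force'],rel([550.2,-224.8,72.3],174))"
```

```text
clock: 11.48
position: [550.2, -224.7, 85.1]
ee_rot: [-0.669, 0.743, -0.0, 0.001]
contact_force: [5.4, -0.4, -7.9]
gripper_width: 22.3
grasp_force: 59.1
[ 5.38561581 -0.36570658 -7.91875498] [ 0.0001 -0.      0.0128 -0.0012  0.0003 -0.0004]
```

Displacement is (−4.6, −44.7) mm, i.e. 45 mm along the rail. I let the pin down.

```bash
python3 -m handwheel '[[0,0,0.004,0,0,0,-1],[0,0,0.008,0,0,0,-1],[0,0,0.012,0,0,0,-1],[0,0,0.0145,0,0,0,-1],[0,0,0.0155,0,0,0,-1],[0,0,0.0155,0,0,0,-1]]'; python3 -c "
from h import *
print(read_state()['contact_force'])
im,W=cloud('scene');np.savez('scene5.npz',im=im,W=W)
a=cv2.resize(im[120:250,210:340],None,fx=4.5,fy=4.5,interpolation=cv2.INTER_CUBIC);cv2.imwrite('pics/c5.png',a)"
```

```text
clock: 12.22
position: [550.2, -225.0, 72.5]
ee_rot: [-0.669, 0.743, -0.001, 0.0]
contact_force: [0.9, -0.3, 4.5]
gripper_width: 22.4
grasp_force: 60.6
[ 0.9225793  -0.31378082  4.5311179 ]
```

View pics/c5.png

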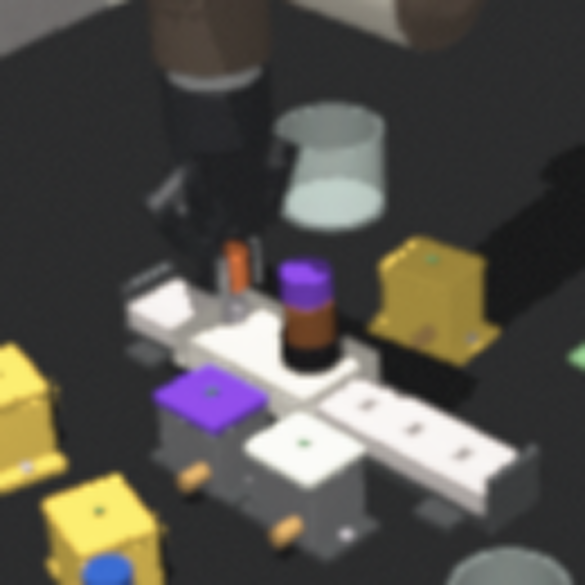

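The pin is home: z and push are the same as before the lift. The jar stands in the cup in front of the violet-topped detector, with the cup at about (558,−145) against a beam point near (559,−144). I'm handing in.

```bash
python3 -c "
from bench import job_done
print(job_done())"
```

```text
the job is handed in; nothing more can be done
None
```

The job is handed in at about 12 s on the robot's clock: the jar stands released in the cup in front of the violet-topped detector, and by my readings the pin is home one slot along with the gripper still on the knob; the judge's verdict was not shown.

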